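# Catch muffins from the buffet chute in a serving dish

## Robot

A 6-joint arm with a two-finger parallel gripper is mounted at the origin on a cart in front of the work surface, level with it; the furniture and walls round the work are solid. World frame = base frame: x ahead of the robot, y to its left, z up, the work surface at z = 0. Lengths are in m, angles in rad, forces in N, time in s.
With the tool pointing down it reaches from about 0.375 to 0.975 m from the base axis. Payload 3.8 kg.
Tool frame: the origin (TCP) lies at the centre of the arm's flange, where the gripper is bolted on; the fingertips stand 173 mm ahead of it and the grasp point (between the pads) lies 155 mm ahead of it (bot.tip_reach is the distance from the TCP to the fingertips, in m); z points along the fingers, y is the line along which they close (so a half turn about z gives the same grasp; the last joint's range is limited). The gripper opens to 85 mm and grips with 20 to 120 N. Pads are 22 mm wide; open, the fingers measure 114 mm over their backs; the gripper's body (76 mm by 85 mm) begins 54 mm behind the grasp point. The pads swing forward as they close: fully open they stand 13 mm farther back than shut.
Start: joints at [-1.23, 0.264, 1.604, -0, 1.274, -0.037], TCP at [0.249, -0.627, 0.405] pointing down, gripper open.
Joint ranges: [-2.63, 2.63], [-0.94, 2.18], [0.31, 2.57], [-1.31, 4.45], [0, 2.66], [-2.55, 2.55]. Speed limits (rad/s): [2.57, 2.57, 3.14, 3.14, 3.14, 3.14].

## Interface

Orientations are given as a rotation vector (axis times angle).
In Python, from workcell import bot gives the robot as it stands.
- The arm moves only by the tool drive_tool, never from a script. Its arguments are lists of equal length, an entry for each row: "claw": the finger opening in mm, from 0 to 85.4; "slide": the shift along the world's x, y, z each as a share of 0.5 m, from -1 to 1, a list of three; "yaw": the turn about the world's z as a share of 180 degrees, from -1 to 1. A call has 1 to 8 rows; each row is the pose to reach, as a shift and turn from the pose commanded when the call began, turning the shorter way round; what a row does not reach only later rows make up. A row lasts 1/12 s, in which the tool goes at most 41.7 mm and 7.16 degrees, less where a joint would pass 70% of its speed; a pose out of reach is approached as far as the arm can. A call with a number of a shift or a turn outside -1 to 1 is refused whole. A call with a gripper value outside its range is refused whole. The fingers move at their own pace and stop on an object; "newtons" is the grip in N (left out, the last holds). Time passes only in rows, so rows that repeat a pose let the fingers close. It gives the time, the measured TCP pose, the force, the opening and the grip force at its end, in the units of the state.
- bot.read_state(): the state, without advancing time (a new reading comes with each control period).
- bot.read_camera(name): name is "scene" or "top"; returns a dict with "color" (400x640x3 uint8, red, green, blue), "depth" (400x640 float32, m along the optical axis (not along the pixel's ray), 0 where there is no reading), "mtx" (3x3 intrinsics, pixels), "eye" and "rotation" of the camera in the world. Camera axes: x right, y up, looking along -z (the intrinsics and any distortion apply to the point x, -y, -z); pixel columns grow to the right and rows downward; lengths in m; the calibration is good to about 2 mm. A picture is of the moment at which its call begins.
- bot.finish_job(): hands the job in; it is judged then, once.
The state is a dict: "time": time; "q": joint angles; "joint_vel": joint speeds; "joint_torque": joint torques, N m; "tool_pos": TCP position; "tcp_rot": TCP orientation; "wrist_force": force on the tool from outside, world axes, zero at the start; "torque": the same for the moment, N m; "width": opening from 0.0 (shut) to 1.0 (fully open); "grip_force": force on a finger pad.
Only numpy, scipy, OpenCV 4.12 (cv2) and the standard library are available. Lean on these libraries where they do the work, as an engineer would, in place of code of your own. Each camera call takes 0.05 s, during which the arm holds its last target. There are 200 camera calls.

## Task

Pick up the empty white dish by its tall sloping back panel, hold it in the air under the outlet of the steel muffin chute and push the chute's black paddle in with the front wall of the dish, so that the gate lifts and all three muffins slide into the dish. Then move the dish clear and put it, with the three muffins in it, back down flat on the wooden board and let go. Leave the pepper mill, the tealight glass and the bowl of jam where they are.

Things in the scene. Friction and masses are not known exactly. Their poses are not given: they have to be found in the camera images.
- dish: Loose white open dish, 0.24 kg: floor 130 x 130 x 5 mm, walls 45 mm high, front wall at its +x (outer face x = +69 mm). At -x a flat back panel, 130 mm wide (y) and 8 mm thick, rises from (x -60, z 0) and leans outward 35 deg from vertical to its top edge (x -132, z 102 mm): pinch it through its thickness with the tool tilted along it. Origin: middle of the underside, z up. Starts on the board.
- dish_grip (a point): Good grasp point: middle of the thickness of the dish's back panel, 30 mm below its top edge along the panel, at (-114, 0, 78) mm in the dish's frame. Axes as the dish's; the panel runs up and outward along (-0.574, 0, 0.819), its inner face's normal is (0.819, 0, 0.574).
- chute: Fixed steel muffin chute on legs, 250 mm high. Open trough, inside 54 mm wide, slopes down at 28 deg toward its own -x and ends at the lip; free air below the lip. Origin: on the table straight below the lip; x from the outlet back to the upper end, z up. A plate gate 12 mm up the trough holds the muffins; its guide frame stands over the lip, up to 240 mm over the table, reaching to x = -50 mm.
- lip (a point): Middle of the lower end edge of the trough floor, where the muffins fall off: 135 mm over the table, at (0, 0, 135) mm in the chute's frame. Keep the rim of the dish 35 to 55 mm lower than the lip: closer, a piled muffin can block the outlet.
- paddle: Black upright push plate under the lip, 64 mm wide, 70 mm high (56 to 126 mm over the table). Origin: on the middle line of its front face, which looks to the chute's -x; at rest 25 mm behind the lip (chute x = +25 mm), 101 mm over the table. Axes as the chute's; it slides along the chute's +x when pushed.
- paddle_push (a joint): How far the paddle is pushed in, m: 0 at rest, 0.022 at its stop; a spring (about 2 to 4 N) brings it back. The gate rises 2.5 mm for each mm; from 0.016 on a muffin passes freely.
- board: Fixed rectangular wooden serving board 235 mm (x) x 385 mm (y) x 22 mm. Origin: centre of the underside, on the table; its top is at z = 22 mm.
- muffin_a: Loose small muffin in a paper case, 42 mm across, 33 mm high, about 0.04 kg; the lowest in the chute. Origin: centre of its underside.
- muffin_b: The same, the middle one in the chute.
- muffin_c: The same, the uppermost in the chute.
- pepper_mill: Loose turned wooden pepper mill, 53 mm across, 155 mm high, a bystander. Origin: centre of the underside.
- tealight: Loose clear tealight glass, 60 mm across, 64 mm high, a bystander. Origin: centre of the underside.
- jam_bowl: Loose white bowl of jam, 141 mm across, 64 mm high, a bystander. Origin: centre of the underside.
Mind the look-alikes: they are no part of the job. Leave any turquoise look-alike of the muffin_c alone.

How it is judged:
On the way, in this order (a step that is already met when the one before it is completed fails the run):
1. the dish, held off the table, pushes the paddle in by more than 8 mm (value of joint paddle_push above 0.008 m and contact force between dish and paddle above 0.3 N and height (world z) of dish above 0.02 m and contact force between the fingers and dish above 1 N), for 0.05 s.
2. all three muffins are in the dish while it is still held up at the outlet (x of muffin_a in the frame of dish between -0.125 and 0.072 m and y of muffin_a in the frame of dish between -0.07 and 0.07 m and z of muffin_a in the frame of dish between -0.01 and 0.1 m and x of muffin_b in the frame of dish between -0.125 and 0.072 m and y of muffin_b in the frame of dish between -0.07 and 0.07 m and z of muffin_b in the frame of dish between -0.01 and 0.1 m and x of muffin_c in the frame of dish between -0.125 and 0.072 m and y of muffin_c in the frame of dish between -0.07 and 0.07 m and z of muffin_c in the frame of dish between -0.01 and 0.1 m and height (world z) of dish above 0.02 m and contact force between the fingers and dish above 1 N and horizontal distance between dish and lip below 0.2 m), for 0.1 s.
At the end, for the whole second after the job is handed in: The dish stands flat on the wooden board (its centre over the board and at least about 20 mm inside its edges, underside within 7 mm of the board's top, tilt under 0.08 rad), at rest, with all three muffins at rest inside it, and the paddle is back out (under 4 mm) (x of muffin_a in the frame of dish between -0.125 and 0.072 m and y of muffin_a in the frame of dish between -0.07 and 0.07 m and z of muffin_a in the frame of dish between -0.01 and 0.1 m and x of muffin_b in the frame of dish between -0.125 and 0.072 m and y of muffin_b in the frame of dish between -0.07 and 0.07 m and z of muffin_b in the frame of dish between -0.01 and 0.1 m and x of muffin_c in the frame of dish between -0.125 and 0.072 m and y of muffin_c in the frame of dish between -0.07 and 0.07 m and z of muffin_c in the frame of dish between -0.01 and 0.1 m and x of dish in the frame of board between -0.1 and 0.1 m and y of dish in the frame of board between -0.17 and 0.17 m and z of dish in the frame of board between 0.015 and 0.029 m and angle between dish's own z axis and vertical below 0.08 rad and linear speed of dish below 0.02 m/s and value of joint paddle_push below 0.004 m and linear speed of each of muffin_a, muffin_b, muffin_c below 0.03 m/s); the robot touches nothing.
It fails at once if the pepper mill is shifted by more than 40 mm or tipped (distance of pepper_mill from where it was at the start of the episode above 0.04 m or angle between pepper_mill's own z axis and vertical above 0.5 rad).
It fails at once if the tealight is shifted by more than 40 mm or tipped (distance of tealight from where it was at the start of the episode above 0.04 m or angle between tealight's own z axis and vertical above 0.5 rad).
It fails at once if the jam bowl is shifted by more than 40 mm or tipped (distance of jam_bowl from where it was at the start of the episode above 0.04 m or angle between jam_bowl's own z axis and vertical above 0.3 rad).
It also fails if it takes over 51 s, if anything falls off the work surface, if the arm or the gripper's body presses on something with over 40 N, if the wrist force passes 120 N, or if a joint passes its speed limit or range.

## Working session

There is one attempt and no reset: what is moved stays moved. The work goes in short steps, Python scripts to look and compute and a tool call to move; the robot and the scene stay as the last step left them, time stands still between calls to the robot, and variables do not carry over. Pictures are saved under pics/ and viewed, at most 10 in all, crops included, and the job is handed in when it is done.

Besides the shell and the picture viewer there is one more tool, called after "Emit:" by a JSON object that holds its "method" and its "body", one argument or row to a line. drive_tool: Moves the arm, as the interface text tells. Shift numbers are shares of 0.5 m and turn numbers shares of 180 degrees, none past 1 either way. Its arguments: {"type":"object","properties":{"claw":{"type":"array","items":{"type":"number"}},"slide":{"type":"array","items":{"type":"array","items":{"type":"number"}}},"yaw":{"type":"array","items":{"type":"number"}},"newtons":{"type":"number"}},"required":["claw","slide","yaw"]}

```bash
mkdir -p pics
cat > h.py <<'E'
import numpy as np, cv2
from workcell import bot
def cam(n):
    c=bot.read_camera(n); K=c["mtx"]; R=np.array(c["rotation"]); e=np.array(c["eye"])
    d=c["depth"]; v,u=np.mgrid[:400,:640]
    p=np.stack([(u-K[0,2])/K[0,0]*d,-(v-K[1,2])/K[1,1]*d,-d],-1)
    c["P"]=p@R.T+e; c["P"][d==0]=np.nan
    return c
def ray(c,u,v,z):
    K=c["mtx"];r=np.array(c["rotation"])@[(u-K[0,2])/K[0,0],-(v-K[1,2])/K[1,1],-1]
    e=np.array(c["eye"]); return e+r*(z-e[2])/r[2]
E
python3 - <<'E'
from h import *
import pickle
print(bot.read_state())
for n in("scene","top"):
    c=cam(n); cv2.imwrite(f"pics/{n}0.png",c["color"][:,:,::-1]); pickle.dump({k:np.array(c[k]) for k in("color","depth","mtx","rotation","eye","P")},open(n+".pkl","wb"))
    print(n,{k:np.round(c[k],3).tolist() for k in c if k not in("color","depth","P")})
E
```

```text
{'time': 0.0, 'q': array([-1.22993549e+00,  2.64808014e-01,  1.60536540e+00, -9.31982980e-08,
        1.27368763e+00, -3.68620403e-02]), 'joint_vel': array([ 7.99029148e-04, -7.39253992e-04, -4.76510595e-04,  1.50197393e-03,
        8.23938192e-06, -1.99398606e-04]), 'joint_torque': array([-1.48533774e-03, -5.15117204e+01, -3.67315221e+01, -5.98315910e-04,
        1.31745322e-02,  9.77348975e-06]), 'tool_pos': array([ 0.24885485, -0.62709685,  0.40332925]), 'tcp_rot': array([-3.08352840e+00, -5.89383885e-01,  5.39273819e-04]), 'wrist_force': array([ 0.17747275,  0.44058743, -0.47482555]), 'torque': array([-0.00173915, -0.0658533 ,  0.00918918]), 'grip_force': 0.0, 'width': 1.0002243742890122}Traceback (most recent call last):
  File "<stdin>", line 5, in <module>
  File "h.py", line 7, in cam
    c["P"]=p@R.T+e; c["P"][d==0]=np.nan
           ~~~~~^~
ValueError: operands could not be broadcast together with shapes (400,640) (3,)
```

```bash
sed -i 's/R=np.array(c\["rotation"\]);/R=c["rotation"]=cv2.Rodrigues(np.array(c["rotation"],float))[0];/' h.py
python3 - <<'E'
from h import *
import pickle
for n in("scene","top"):
    c=cam(n); cv2.imwrite(f"pics/{n}0.png",c["color"][:,:,::-1]); pickle.dump({k:np.array(c[k]) for k in("color","depth","mtx","rotation","eye","P")},open(n+".pkl","wb"))
    print(n,{k:np.round(c[k],3).tolist() for k in c if k not in("color","depth","P")})
E
```

```text
scene {'mtx': [[403.106, 0.0, 318.189], [0.0, 403.106, 204.829], [0.0, 0.0, 1.0]], 'eye': [-0.231, 0.419, 0.905], 'rotation': [[-0.534, 0.558, -0.635], [-0.845, -0.342, 0.411], [0.012, 0.757, 0.654]]}
top {'mtx': [[405.563, 0.0, 317.407], [0.0, 405.563, 202.435], [0.0, 0.0, 1.0]], 'eye': [0.468, -0.047, 1.195], 'rotation': [[-0.017, 0.997, -0.074], [-1.0, -0.016, 0.014], [0.013, 0.075, 0.997]]}
```

View pics/scene0.png

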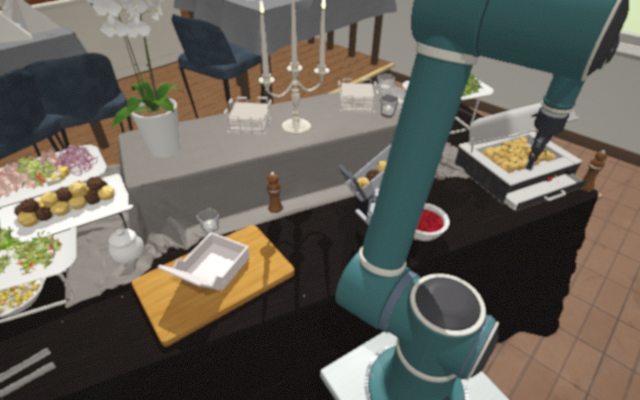

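View pics/top0.png

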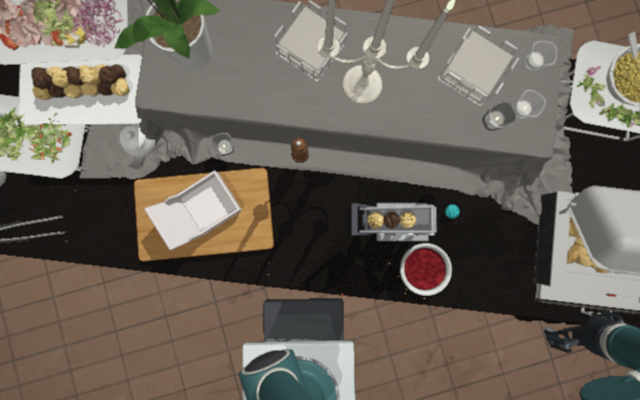

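Run:
```python
from h import *
import pickle
t=pickle.load(open("top.pkl","rb")); s=pickle.load(open("scene.pkl","rb"))
P=t["P"]
def z(c,a,b,u,v,k): 
    return cv2.resize(c["color"][v:v+b,u:u+a,::-1],None,fx=k,fy=k,interpolation=cv2.INTER_CUBIC)
A=z(t,110,90,138,168,3.6); B=z(t,110,90,345,195,3.6); C=z(s,110,90,158,225,3.6); D=z(s,110,90,335,140,3.6)
cv2.imwrite("pics/crop.png",np.vstack([np.hstack([A[:290],B[:290]]),np.hstack([C[:290],D[:290]])]))
# white dish heights
for nm,(u0,u1,v0,v1) in {"dish":(140,245,170,252),"chute":(348,440,200,244)}.items():
    print(nm)
    for v in range(v0,v1,6):
        print(v,' '.join('%4d'%(1000*P[v,u,2]) if np.isfinite(P[v,u,2]) else 'nan' for u in range(u0,u1,5)))
for n,u,v in(("board",204,215),("dish",205,205),("panel",165,228),("chute lip",362,220),("mill",299,150),("tea",225,145),("jam",426,269)):
    print(n,P[v,u].round(3))
hsv=cv2.cvtColor(t["color"],cv2.COLOR_RGB2HSV)
m=cv2.inRange(hsv,(8,110,100),(25,255,255)); m[:,:130]=0;m[:,280:]=0;m[:160]=0;m[262:]=0
c=max(cv2.findContours(m,0,2)[0],key=cv2.contourArea); b=cv2.boxPoints(cv2.minAreaRect(c)); print(b, [ray(t,*q,.022).round(3) for q in b])
```

```text
dish
170   13   13   11    0   -2    1    0   -1    0    0    1    1   -3    0    0    0   -1    0    1   -1   16
176   10   -6    1   -2    0   -6   -1   22   21   20   21   23   23   24   55   27   18   25   17   21   21
182   20   21   21   18   21   24   24   23   18   25   26   23   56   31   30   28   65   21   19   24   22
188   22   24   22   22   19   22   23   19   20   21   64   34   24   22   31   26   27   70   22   22   23
194   21   21   24   20   22   22   19   19   65   38   27   23   26   24   25   21   29   26   56   19   18
200   20   20   22   26   18   19   68   44   31   24   24   25   25   30   24   23   27   26   23   35   23
206   20   20   22   98   90   79   65   55   40   26   24   24   28   30   28   25   24   24   22   69   24
212   25   22  121  107   98   91   75   63   50   41   27   24   25   27   26   24   26   26   24   63   21
218   23   23  121  116  104   95   83   72   57   46   35   27   26   29   27   26   21   64   25   21   22
224   21   19   25  122  110  103   90   77   74   55   46   33   25   29   25   65   24   20   20   19   19
230  
[... 931 characters left out ...]

230   -1  237   -1    1  137  145  151  156  163  171  176  181  187  192  199  205  211  246    0
236    3    1    0    0    1   -4    9    9    5    5    4   13   12    7    9   12   -1    0    0
242    0   -1    2   -1    4    4    0    2    1    0    0    4    0   -3    0    0   -1   -1    1
board [0.524 0.263 0.027]
dish [0.553 0.261 0.025]
panel [0.487 0.343 0.113]
chute lip [ 0.503 -0.194  0.001]
mill [ 0.685 -0.016  0.141]
tea [0.727 0.204 0.024]
jam [ 0.362 -0.362  0.059]
[[130.809   179.4944 ]
 [266.3888  166.58205]
 [274.15057 248.08092]
 [138.5708  260.9933 ]] [array([0.63 , 0.476, 0.022]), array([0.662, 0.084, 0.022]), array([0.426, 0.063, 0.022]), array([0.396, 0.45 , 0.022])]
```

View pics/crop.png

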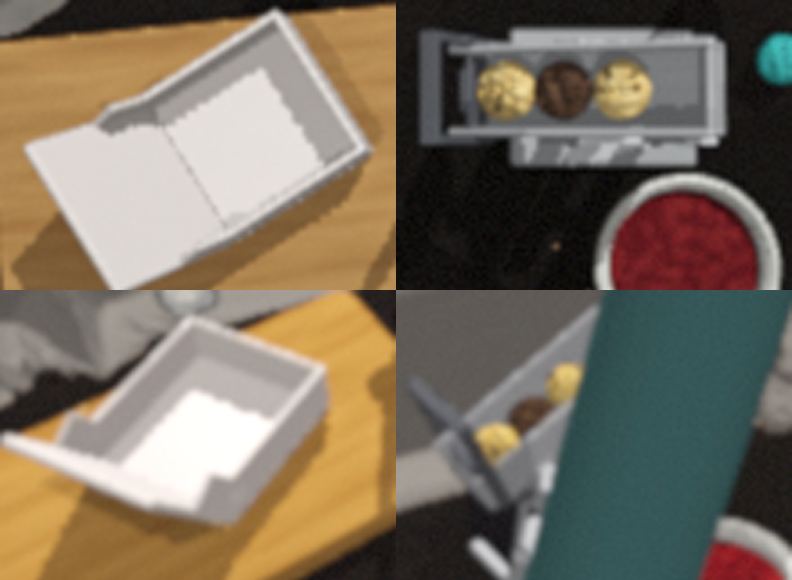

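Run:
```python
from h import *
import pickle
t=pickle.load(open("top.pkl","rb")); s=pickle.load(open("scene.pkl","rb")); P=t["P"]
def tri(a,b):
    A=[];B=[]
    for c,q in((t,a),(s,b)):
        e=c["eye"];r=ray(c,*q,0)-e;r/=np.linalg.norm(r);M=np.eye(3)-np.outer(r,r);A.append(M);B.append(M@e)
    return np.linalg.lstsq(np.vstack(A),np.hstack(B),rcond=None)[0].round(4)
print("tri FL,FR,panL",tri((214.4,171.3),(211.3,232.8)),tri((240.8,209.7),(248.3,247.8)),tri((144.9,209.1),(159.4,265.8)))
FL,FR=ray(t,214.4,171.3,.067),ray(t,240.8,209.7,.067); PL,PR=ray(t,144.9,209.1,.124),ray(t,170.8,248.6,.124)
print(FL,FR,PL,PR,np.linalg.norm(FL-FR),np.linalg.norm(PL-PR))
f=(FL+FR)/2;p=(PL+PR)/2;d=f-p;print("len(201)",np.hypot(*d[:2]),"yaw",np.degrees(np.arctan2(d[1],d[0])),"yaw from edges",[np.degrees(np.arctan2(*(-(a-b))[[1,0]]*1))-90 for a,b in((FR,FL),(PR,PL))])
# depth: rim pts
V,U=np.mgrid[:400,:640]
m=(U>140)&(U<246)&(V>168)&(V<252)
rim=P[m&(abs(P[...,2]-.067)<.007)]
pan=P[m&(P[...,2]>.075)]
n=np.linalg.svd(pan-pan.mean(0))[2][2]; n*=np.sign(n[2]); print("panel n",n,"yaw",np.degrees(np.arctan2(n[1],n[0])),pan.mean(0))
# chute
m=(U>346)&(U<442)&(V>198)&(V<242)
for nm,k in(("bar",m&(U<359)&(P[...,2]>.2)),("upper",m&(U>385)&(P[...,2]>.14)&(V<240)),("all",m&(P[...,2]>.13))):
    q=P[k][:,:2].astype(np.float32); r=cv2.minAreaRect(q*1000); print(nm,r,cv2.boxPoints(r).round(0).tolist())
fl=P[230,367:425]; print("floor row",[x.round(3).tolist() for x in P[230,364:372]]); print(np.polyfit(fl[:,1],fl[:,2],1),np.polyfit(fl[:,1],fl[:,0],1))
for nm,(u0,v0) in {"mill":(299,150),"jam":(426,269)}.items(): print(nm,P[v0,u0])
w=P[m&(P[...,2]>.17)&(U>430)]; print("upper end wall xy",w.min(0),w.max(0))
```

```text
tri FL,FR,panL [0.6446 0.2253 0.0626] [0.5368 0.1546 0.0564] [0.5373 0.3924 0.1241]
[0.64370725 0.22393654 0.067     ] [0.53494339 0.1506035  0.067     ] [0.53722846 0.39234837 0.124     ] [0.43265814 0.32350242 0.124     ] 0.13117665491548788 0.1251987140602975
len(201) 0.20004715419904429 yaw -58.54779754338709 yaw from edges [np.float64(-56.01054044054334), np.float64(-56.64029732569484)]
panel n [ 0.39690398 -0.63149666  0.66609249] yaw -57.8500966653944 [0.4954065  0.34157147 0.1015724 ]
bar ((498.77435302734375, -149.09800720214844), (15.994928359985352, 71.7585220336914), 88.257568359375) [[463.0, -156.0], [534.0, -158.0], [535.0, -142.0], [463.0, -140.0]]
upper ((496.3966979980469, -286.82763671875), (117.47993469238281, 72.06914520263672), 89.01856231689453) [[459.0, -345.0], [531.0, -346.0], [533.0, -229.0], [461.0, -227.0]]
all ((497.2255554199219, -243.2470703125), (204.3423309326172, 72.6265869140625), 88.76622772216797) [[459.0, -345.0], [531.0, -346.0], [536.0, -142.0], [463.0, -140.0]]
floor row [[0.473, -0.2, -0.001], [0.473, -0.202, 0.0], [0.472, -0.187, 0.141], [0.472, -0.19, 0.138], [0.472, -0.192, 0.137], [0.472, -0.194, 0.142], [0.472, -0.197, 0.142], [0.472, -0.2, 0.14]]
[-0.53419687  0.03543383] [0.0205721  0.47630333]
mill [ 0.68540779 -0.01553355  0.14067579]
jam [ 0.36164597 -0.36195651  0.05927805]
upper end wall xy [ 0.45959793 -0.34616798  0.19670935] [ 0.53109829 -0.32251044  0.25710465]
```

Emit:
{"method": "drive_tool", "body": {
  "claw": [60,60,60,60,60,60,60,60],
  "slide": [
    [0.06,0.12,0.08],
    [0.1,0.2,0.16],
    [0.15,0.27,0.2],
    [0.2,0.34,0.2],
    [0.24,0.41,0.2],
    [0.27,0.48,0.2],
    [0.3,0.55,0.2],
    [0.32,0.6,0.2]
  ],
  "yaw": [0.04,0.08,0.12,0.16,0.2,0.24,0.28,0.3],
  "newtons": 60
}}

```text
time: 0.82
tool_pos: [0.3966, -0.3541, 0.5038]
tcp_rot: [2.476, 1.933, 0.0]
wrist_force: [1.7, 0.6, 0.3]
width: 0.702
grip_force: 0.0
```

Emit:
{"method": "drive_tool", "body": {
  "claw": [60,60,60,60,60,60,60,60],
  "slide": [
    [0.05,0.06,0],
    [0.08,0.14,0],
    [0.1,0.22,0],
    [0.11,0.3,0],
    [0.12,0.38,0],
    [0.13,0.46,0],
    [0.14,0.54,0],
    [0.146,0.62,0]
  ],
  "yaw": [0.04,0.08,0.12,0.16,0.2,0.23,0.26,0.26]
}}

```text
time: 1.48
tool_pos: [0.4688, -0.0439, 0.5033]
tcp_rot: [1.507, 2.756, 0.0]
wrist_force: [0.4, 0.1, 0.4]
width: 0.705
grip_force: 0.0
```

Emit:
{"method": "drive_tool", "body": {
  "claw": [60,60,60,60,60,60,60,60],
  "slide": [
    [0,0.08,-0.02],
    [0,0.16,-0.06],
    [0,0.24,-0.12],
    [0,0.32,-0.18],
    [0,0.4,-0.22],
    [0,0.46,-0.26],
    [0,0.51,-0.3],
    [0,0.518,-0.3]
  ],
  "yaw": [0,0,0,0,0,0,0,0]
}}

```text
time: 2.15
tool_pos: [0.4669, 0.2161, 0.3486]
tcp_rot: [-1.506, -2.751, 0.007]
wrist_force: [-1.4, -0.1, -0.3]
width: 0.703
grip_force: 0.0
```

Run:
```python
from h import *
s=bot.read_state(); print(s["time"],s["tool_pos"],s["tcp_rot"],s["q"])
for n in("scene","top"):
    c=cam(n); cv2.imwrite(f"pics/{n}1.png",c["color"][:,:,::-1])
    if n=="top":a=c["color"]
    else:b=c["color"]
z=lambda i,u,v:cv2.resize(i[v:v+140,u:u+190,::-1],None,fx=2.1,fy=2.1,interpolation=cv2.INTER_CUBIC)
cv2.imwrite("pics/c1.png",np.hstack([z(a,110,140),z(b,130,180)]))
```

```text
2.15 [0.46687099 0.2161164  0.34858941] [-1.50560154 -2.75080897  0.00660124] [ 3.84521801e-01  5.17696561e-03  2.00264011e+00  1.92143540e-03
  1.14064307e+00 -1.85499083e-01]
```

View pics/c1.png

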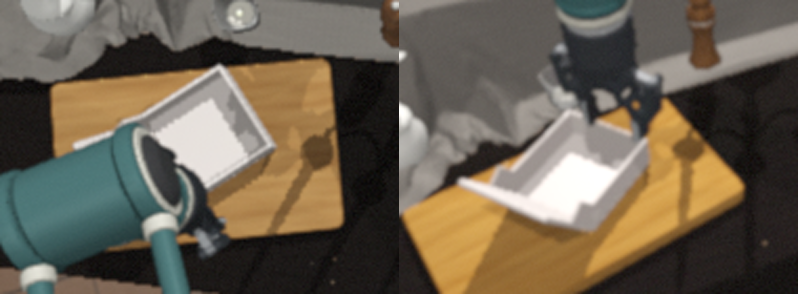

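Emit:
{"method": "drive_tool", "body": {
  "claw": [60,60,60],
  "slide": [
    [0,0,0],
    [0,0,0],
    [0,0,0]
  ],
  "yaw": [0,0,0]
}}

```text
time: 2.5
tool_pos: [0.4698, 0.2121, 0.355]
tcp_rot: [1.514, 2.751, 0.003]
wrist_force: [0.2, -0.5, 0.4]
width: 0.703
grip_force: 0.0
```

Emit:
{"method": "drive_tool", "body": {
  "claw": [60,60,60,60,60,60,60,60],
  "slide": [
    [0.024,0.06,-0.04],
    [0.024,0.06,-0.1],
    [0.024,0.06,-0.16],
    [0.024,0.06,-0.2],
    [0.024,0.06,-0.2],
    [0.024,0.06,-0.2],
    [0.024,0.06,-0.2],
    [0.024,0.06,-0.2]
  ],
  "yaw": [0,0,0,0,0,0,0,0]
}}

```text
time: 3.17
tool_pos: [0.4824, 0.2432, 0.256]
tcp_rot: [1.512, 2.75, 0.006]
wrist_force: [0.0, -0.5, -0.1]
width: 0.702
grip_force: 0.0
```

Run:
```python
from h import *
a=cam("top")["color"];b=cam("scene")["color"]
z=lambda i,u,v:cv2.resize(i[v:v+90,u:u+120,::-1],None,fx=3.3,fy=3.3,interpolation=cv2.INTER_CUBIC)
cv2.imwrite("pics/c2.png",np.hstack([z(a,145,170),z(b,155,210)]))
```

```text
(no output)
```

View pics/c2.png

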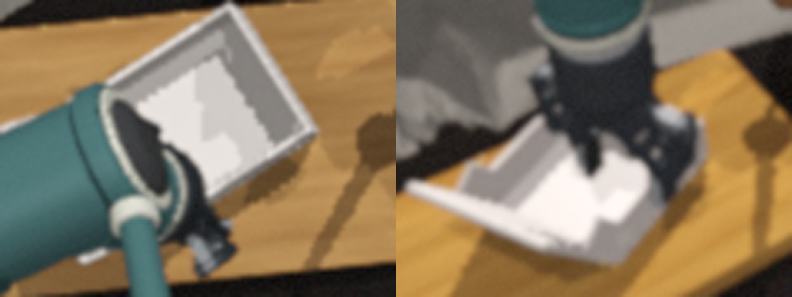

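Emit:
{"method": "drive_tool", "body": {
  "claw": [60,60,60,60,0,0,0,0],
  "slide": [
    [0,0,-0.04],
    [0,0,-0.08],
    [0,0,-0.098],
    [0,0,-0.098],
    [0,0,-0.098],
    [0,0,-0.098],
    [0,0,-0.098],
    [0,0,-0.098]
  ],
  "yaw": [0,0,0,0,0,0,0,0],
  "newtons": 90
}}

```text
time: 3.93
tool_pos: [0.4817, 0.2435, 0.2056]
tcp_rot: [1.512, 2.752, 0.003]
wrist_force: [1.1, 0.5, 0.7]
width: 0.138
grip_force: 0.0
```

Emit:
{"method": "drive_tool", "body": {
  "claw": [0,0,0,0,0,0,0,0],
  "slide": [
    [0,0,0],
    [0,0,0],
    [0,0,0],
    [0,0,0],
    [0,0,0],
    [0,0,0],
    [0,0,0],
    [0,0,0]
  ],
  "yaw": [0,0,0,0,0,0,0,0]
}}

```text
time: 4.6
tool_pos: [0.4818, 0.2435, 0.2057]
tcp_rot: [1.512, 2.752, 0.003]
wrist_force: [-0.2, 0.1, 5.1]
width: 0.042
grip_force: 88.8
```

Emit:
{"method": "drive_tool", "body": {
  "claw": [0,0,0,0,0,0,0,0],
  "slide": [
    [0,0,0.02],
    [0,0,0.04],
    [0,0,0.07],
    [0,0,0.1],
    [0,0,0.13],
    [0,0,0.16],
    [0,0,0.16],
    [0,0,0.16]
  ],
  "yaw": [0,0,0,0,0,0,0,0]
}}

```text
time: 5.27
tool_pos: [0.4813, 0.2433, 0.2855]
tcp_rot: [1.512, 2.752, 0.003]
wrist_force: [-0.5, -0.8, -3.6]
width: 0.049
grip_force: 88.0
```

Run:
```python
from h import *
A=cam("top");B=cam("scene");a=A["color"];b=B["color"]
z=lambda i,u,v:cv2.resize(i[v:v+90,u:u+120,::-1],None,fx=3.3,fy=3.3,interpolation=cv2.INTER_CUBIC)
cv2.imwrite("pics/c3.png",np.hstack([z(a,145,170),z(b,155,200)]))
P=A["P"];V,U=np.mgrid[:400,:640]
P=P[150:260,120:290].reshape(-1,3); P=P[(P[:,2]>.08)&(P[:,2]<.2)]
# dish coordinates guess
for lo,hi in((.08,.115),(.115,.16),(.16,.25)):
    q=P[(P[:,2]>lo)&(P[:,2]<hi)]; print(lo,len(q),q.mean(0))
```

```text
0.08 1613 [0.56378937 0.24195193 0.10652499]
0.115 542 [0.57317562 0.23277263 0.13840466]
0.16 179 [0.50100525 0.29163676 0.18096344]
```

View pics/c3.png

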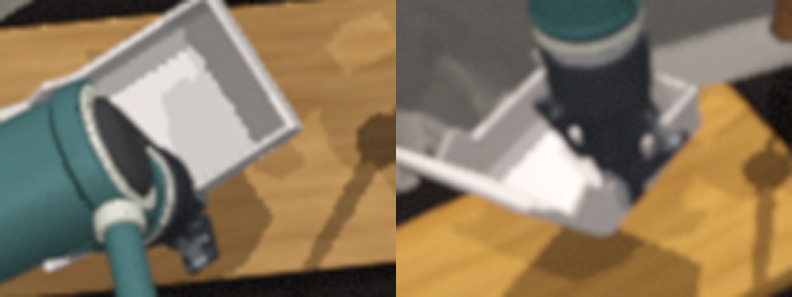

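Run:
```python
from h import *
A=cam("top");P=A["P"][165:235,165:245].reshape(-1,3)
q=P[(P[:,2]>.085)&(P[:,2]<.125)]
for _ in range(4):
    c,*_r=np.linalg.lstsq(np.c_[q[:,:2]-[.554,.246],np.ones(len(q))],q[:,2],rcond=None); r=q[:,2]-np.c_[q[:,:2]-[.554,.246],np.ones(len(q))]@c; q=q[abs(r)<.006]
print(len(q),c, "slope dish x",c[:2]@[.537,-.843],"dish y",c[:2]@[.843,.537])
z=.147; FR=ray(A,235.9,208.8,z);FL=ray(A,208.6,169.5,z);print(FL,FR,np.linalg.norm(FL-FR)); f=(FL+FR)/2; d=FR-FL;print(np.degrees(np.arctan2(d[1],d[0]))+90)
yw=np.radians(-57.5);print("origin",f[:2]-.069*np.array([np.cos(yw),np.sin(yw)]))
```

```text
1546 [-0.00156231 -0.00581621  0.10416186] slope dish x 0.0040641075419407665 dish y -0.004440335117252399
[0.6361683  0.21977741 0.147     ] [0.5327047  0.14922714 0.147     ] 0.12522802354936888
-55.710511725410726
origin [0.54736282 0.24269628]
```

Emit:
{"method": "drive_tool", "body": {
  "claw": [0,0,0,0,0,0,0,0],
  "slide": [
    [-0.01,-0.05,0],
    [-0.03,-0.12,0],
    [-0.05,-0.19,0],
    [-0.07,-0.26,0],
    [-0.09,-0.33,0],
    [-0.1,-0.4,0],
    [-0.12,-0.46,0],
    [-0.13,-0.5,0]
  ],
  "yaw": [-0.02,-0.05,-0.08,-0.11,-0.14,-0.16,-0.18,-0.186]
}}

```text
time: 6.08
tool_pos: [0.4142, -0.0089, 0.2831]
tcp_rot: [-2.244, -2.196, 0.004]
wrist_force: [0.1, 0.5, -3.8]
width: 0.046
grip_force: 88.2
```

Emit:
{"method": "drive_tool", "body": {
  "claw": [0,0,0],
  "slide": [
    [0,0,0],
    [0,0,0],
    [0,0,0]
  ],
  "yaw": [0,0,0]
}}

```text
time: 6.33
tool_pos: [0.4159, -0.0067, 0.2838]
tcp_rot: [-2.241, -2.2, 0.001]
wrist_force: [0.6, -0.0, -2.8]
width: 0.045
grip_force: 88.2
```

Emit:
{"method": "drive_tool", "body": {
  "claw": [0,0,0,0,0,0,0,0],
  "slide": [
    [-0.006,0,-0.04],
    [-0.006,0,-0.08],
    [-0.006,-0.03,-0.11],
    [-0.006,-0.06,-0.11],
    [-0.006,-0.1,-0.11],
    [-0.006,-0.136,-0.11],
    [-0.006,-0.136,-0.11],
    [-0.006,-0.136,-0.11]
  ],
  "yaw": [0,0,0,0,0,0,0,0]
}}

```text
time: 7.0
tool_pos: [0.4135, -0.0745, 0.2292]
tcp_rot: [-2.241, -2.201, -0.0]
wrist_force: [-0.3, -0.3, -2.8]
width: 0.047
grip_force: 88.4
```

Run:
```python
from h import *
A=cam("top");B=cam("scene");a=A["color"];b=B["color"]
z=lambda i,u,v:cv2.resize(i[v:v+100,u:u+130,::-1],None,fx=3.05,fy=3.05,interpolation=cv2.INTER_CUBIC)
cv2.imwrite("pics/c4.png",np.hstack([z(a,280,165),z(b,300,140)]))
P=A["P"]
for v in range(190,250,4): print(v,' '.join('%4d'%(1000*P[v,u,2]) if np.isfinite(P[v,u,2]) else 'nan' for u in range(285,375,4)))
```

```text
190    0   -2    1   -4    0    1    0   -2   -1    0    0   -1    0    0    3   -3   -3    0   -4    0    6   -1    5
194   -2   -1   -2    0   -3    1    0    1 nan   -3   -3    2    0   -1    0    0    1    1   -1    1    2    0    0
198    0    0   -6    0    2   -4    2    0   -3   -2    0    0    1   -2    0   -3    0    2    0    1    0    1    1
202    3   -1    2   -2   -2    0    1    0   -1    0   -1    0    0    0   -1    2    2    1    4    0    2   -1   -2
206    0  144  128  115   98  109  113   97   88   85   88   91   90   88   88   89   87  237  224  207  186  162    2
210    0  142  130  118  100   85   69   47   49   48   47   50   45   51   45 nan   50  235  234    0  169  139  146
214    0  142  131  110  103   82   70   50   53   49   49   50   46   49   51   52   50  236  236    0  175  148  173
218   -5  145  128  114   97   82   68   49   49   47   51   49   51   53   51   49   51  239  235    0  173  166  173
222  145  141  127  114  103   80   68   50   48   51   48   47   51   48   47   46   48  238  235   -4  173  167  176
226  146  138  127  114   96   86   70   52   50   50   54   51   51   49   51   51   49  235  236   -1  172  149  171
230  146  143  127  117   99   86   71   46   50  142  147   52   47   54   53   45   47  234  234    0   -2  141  143
234  144  139  122  112  100  419  417   48   50  145  151   49   45   50   49   49   48  234  236  211  184  162    0
238  144  138  127  111  423  431  429  421  416  410  160   49   50   54   50   51   46   49   45    0    2   -1    0
242  148  140  129  416  435  438  433  432  428  429  425  422  418  414   48   51   49   49   48    0   -2    1    1
246  143  140  130  426  444  444   70  438  433  435  434  429  430  428  424  424  420  418  421    1    0   -1    3
```

View pics/c4.png

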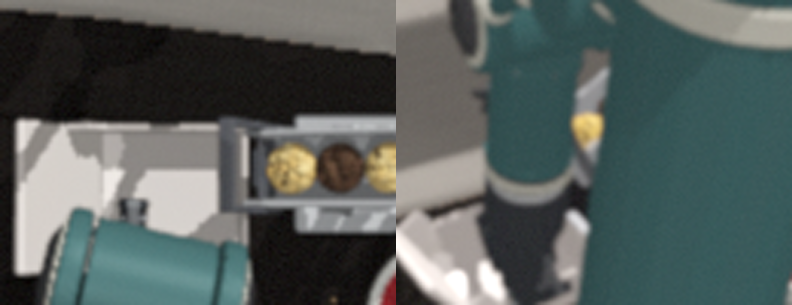

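Run:
```python
from h import *
A=cam("top");P=A["P"];print("front",[P[v,357:368].round(3)[:,1:].tolist() for v in(213,217)]); print("far rim",[P[203:208,u][:,[0,2]].round(3).tolist() for u in(320,340)])
b=A["color"].astype(int).sum(2);print(b[215,355:372],b[219,355:372])
print(ray(A,360,216,.09),ray(A,361.5,216,.09), ray(A,330,204.5,.09),"panel top edge",ray(A,285,215,.147))
```

```text
front [[[-0.154, 0.236], [-0.174, 0.076], [-0.175, 0.091], [-0.178, 0.09], [-0.191, 0.003], [-0.195, 0.001], [-0.198, -0.0], [-0.201, -0.002], [-0.181, 0.175], [-0.184, 0.168], [-0.187, 0.167]], [[-0.154, 0.233], [-0.174, 0.078], [-0.175, 0.091], [-0.178, 0.091], [-0.191, 0.001], [-0.195, -0.004], [-0.176, 0.171], [-0.178, 0.171], [-0.181, 0.173], [-0.184, 0.171], [-0.187, 0.163]]]
far rim [[[0.555, -0.001], [0.552, -0.003], [0.549, 0.0], [0.54, 0.088], [0.537, 0.089]], [[0.554, -0.002], [0.551, -0.0], [0.548, 0.001], [0.539, 0.091], [0.537, 0.087]]]
[240 262 301 400 507 488 282 121 207 237 261 238 186 234 350 394 429] [235 264 295 396 549 600 390 125 202 237 258 262 279 328 342 380 367]
[ 0.5110542  -0.17796822  0.09      ] [ 0.51098652 -0.1820686   0.09      ] [ 0.54384034 -0.09665079  0.09      ] panel top edge [0.51460073 0.02274657 0.147     ]
```

Emit:
{"method": "drive_tool", "body": {
  "claw": [0,0,0,0,0],
  "slide": [
    [0,-0.03,0],
    [0,-0.05,0],
    [0,-0.064,0],
    [0,-0.07,0],
    [0,-0.07,0]
  ],
  "yaw": [0,0,0,0,0]
}}

```text
time: 7.57
tool_pos: [0.4131, -0.11, 0.2295]
tcp_rot: [-2.242, -2.2, -0.001]
wrist_force: [0.5, 0.4, -2.4]
width: 0.043
grip_force: 88.4
```

Emit:
{"method": "drive_tool", "body": {
  "claw": [0,0,0,0,0],
  "slide": [
    [0,-0.008,0],
    [0,-0.014,0],
    [0,-0.02,0],
    [0,-0.02,0],
    [0,-0.02,0]
  ],
  "yaw": [0,0,0,0,0]
}}

```text
time: 7.98
tool_pos: [0.413, -0.1199, 0.2294]
tcp_rot: [-2.242, -2.201, -0.0]
wrist_force: [0.3, 2.6, -1.4]
width: 0.046
grip_force: 88.4
```

Emit:
{"method": "drive_tool", "body": {
  "claw": [0,0,0,0],
  "slide": [
    [0,-0.008,0],
    [0,-0.014,0],
    [0,-0.014,0],
    [0,-0.014,0]
  ],
  "yaw": [0,0,0,0]
}}

```text
time: 8.32
tool_pos: [0.4128, -0.1269, 0.2291]
tcp_rot: [-2.241, -2.2, 0.0]
wrist_force: [0.4, 3.0, -3.8]
width: 0.046
grip_force: 89.9
```

Emit:
{"method": "drive_tool", "body": {
  "claw": [0,0,0,0,0,0,0,0],
  "slide": [
    [0,0,0],
    [0,0,0],
    [0,0,0],
    [0,0,0],
    [0,0,0],
    [0,0,0],
    [0,0,0],
    [0,0,0]
  ],
  "yaw": [0,0,0,0,0,0,0,0]
}}

```text
time: 8.98
tool_pos: [0.4129, -0.1268, 0.2293]
tcp_rot: [-2.241, -2.201, 0.0]
wrist_force: [-1.2, 2.7, -5.0]
width: 0.042
grip_force: 89.6
```

Run:
```python
from h import *
A=cam("top");B=cam("scene");a=A["color"];b=B["color"]
z=lambda i,u,v:cv2.resize(i[v:v+100,u:u+130,::-1],None,fx=3.05,fy=3.05,interpolation=cv2.INTER_CUBIC)
cv2.imwrite("pics/c5.png",np.hstack([z(a,300,165),z(b,320,140)]))
```

```text
(no output)
```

View pics/c5.png

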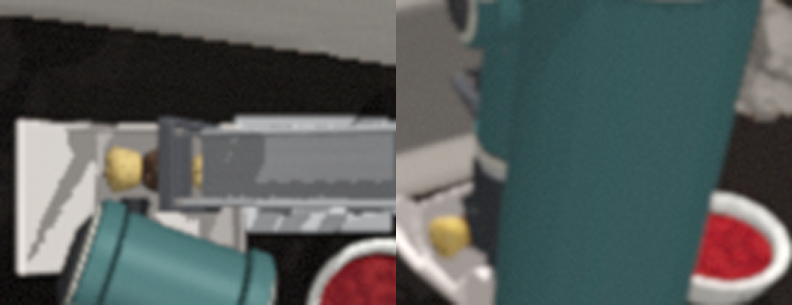

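Run:
```python
from h import *
A=cam("top");P=A["P"]
for v in range(212,230,2): print(v,' '.join('%4d'%(1000*P[v,u,2]) for u in range(332,372,2)))
print(P[220,364],P[220,366],P[220,340],P[220,350])
```

```text
212   52   47   46   50   52   47   52   49   52   47  235  239  242  216  206  189   48  136  140  141
214   49   48   76   83   73   70   50   45   46   76  237  236  239  219  206  191   50  134  137  139
216   45   47   85   88   84   85   87   50   77   75  232  237  239  216  209  197   71  136  138  140Traceback (most recent call last):
  File "<stdin>", line 3, in <module>
  File "<stdin>", line 3, in <genexpr>
ValueError: cannot convert float NaN to integer
```

Emit:
{"method": "drive_tool", "body": {
  "claw": [0,0,0,0,0,0,0,0],
  "slide": [
    [0,0.01,0],
    [0,0.03,0],
    [0,0.055,0],
    [0,0.08,0],
    [0,0.11,0],
    [0,0.14,0],
    [0,0.165,0],
    [0,0.18,0]
  ],
  "yaw": [0,0,0,0,0,0,0,0]
}}

```text
time: 9.8
tool_pos: [0.4135, -0.0355, 0.23]
tcp_rot: [2.239, 2.201, 0.002]
wrist_force: [0.7, -0.6, -5.3]
width: 0.045
grip_force: 89.8
```

Emit:
{"method": "drive_tool", "body": {
  "claw": [0,0,0,0,0,0,0,0],
  "slide": [
    [0,0.01,0.005],
    [0.005,0.025,0.02],
    [0.01,0.05,0.04],
    [0.02,0.08,0.06],
    [0.03,0.11,0.08],
    [0.04,0.15,0.1],
    [0.05,0.19,0.11],
    [0.06,0.23,0.12]
  ],
  "yaw": [0,0,0,0,0,0,0,0]
}}

```text
time: 10.47
tool_pos: [0.444, 0.0791, 0.2912]
tcp_rot: [2.241, 2.199, 0.003]
wrist_force: [0.5, 0.0, -4.0]
width: 0.038
grip_force: 89.9
```

Emit:
{"method": "drive_tool", "body": {
  "claw": [0,0,0,0,0,0,0,0],
  "slide": [
    [0.01,0.04,0],
    [0.02,0.08,0],
    [0.03,0.12,0],
    [0.04,0.16,0],
    [0.05,0.2,0],
    [0.06,0.235,0],
    [0.07,0.265,0],
    [0.07,0.28,0]
  ],
  "yaw": [0,0,0,0,0,0,0,0]
}}

```text
time: 11.13
tool_pos: [0.4793, 0.22, 0.2904]
tcp_rot: [2.24, 2.201, 0.004]
wrist_force: [0.4, 0.1, -3.9]
width: 0.04
grip_force: 89.9
```

Emit:
{"method": "drive_tool", "body": {
  "claw": [0,0,0,0,0,0,0,0],
  "slide": [
    [0.006,0.02,0],
    [0.006,0.05,0],
    [0.006,0.08,0],
    [0.006,0.11,-0.01],
    [0.006,0.14,-0.03],
    [0.006,0.16,-0.05],
    [0.006,0.16,-0.08],
    [0.006,0.16,-0.1]
  ],
  "yaw": [0,0,0,0,0,0,0,0]
}}

```text
time: 11.8
tool_pos: [0.4805, 0.2985, 0.2376]
tcp_rot: [-2.24, -2.202, 0.003]
wrist_force: [-1.5, -0.6, -4.6]
width: 0.042
grip_force: 89.7
```

Emit:
{"method": "drive_tool", "body": {
  "claw": [0,0,0],
  "slide": [
    [0,0,0],
    [0,0,0],
    [0,0,0]
  ],
  "yaw": [0,0,0]
}}

```text
time: 12.05
tool_pos: [0.4812, 0.2979, 0.2395]
tcp_rot: [2.242, 2.201, -0.0]
wrist_force: [0.8, 0.1, -4.1]
width: 0.041
grip_force: 89.9
```

Run:
```python
from h import *
A=cam("top");B=cam("scene");a=A["color"];b=B["color"]
z=lambda i,u,v:cv2.resize(i[v:v+100,u:u+130,::-1],None,fx=3.05,fy=3.05,interpolation=cv2.INTER_CUBIC)
cv2.imwrite("pics/c6.png",np.hstack([z(a,135,165),z(b,145,205)]))
P=A["P"];print(np.nanmedian(P[200:210,200:215,2]))
```

```text
0.06199861899825643
```

View pics/c6.png

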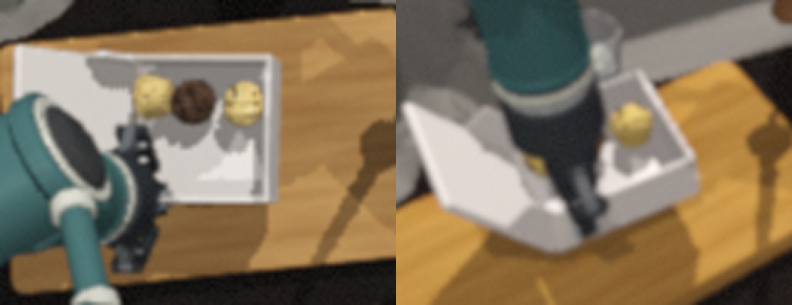

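Emit:
{"method": "drive_tool", "body": {
  "claw": [0,0,0,0,0,0],
  "slide": [
    [0,0,-0.02],
    [0,0,-0.04],
    [0,0,-0.054],
    [0,0,-0.062],
    [0,0,-0.067],
    [0,0,-0.067]
  ],
  "yaw": [0,0,0,0,0,0]
}}

```text
time: 12.65
tool_pos: [0.4809, 0.2981, 0.2059]
tcp_rot: [-2.241, -2.201, 0.002]
wrist_force: [-0.7, 0.2, -2.3]
width: 0.043
grip_force: 90.2
```

Emit:
{"method": "drive_tool", "body": {
  "claw": [25,25,25,25,25,25,25,25],
  "slide": [
    [0,0,0],
    [0,0,0],
    [0,0,0],
    [0,0,0],
    [0,0,0],
    [0,0,0],
    [0,0,0],
    [0,0,0]
  ],
  "yaw": [0,0,0,0,0,0,0,0]
}}

```text
time: 13.32
tool_pos: [0.4811, 0.2982, 0.206]
tcp_rot: [2.241, 2.201, 0.0]
wrist_force: [0.3, 0.2, -0.0]
width: 0.296
grip_force: 0.0
```

Emit:
{"method": "drive_tool", "body": {
  "claw": [25,25,25,25,25,25,25,25],
  "slide": [
    [0,0,0.02],
    [0,0,0.05],
    [0,0,0.08],
    [0,0,0.12],
    [0,0,0.16],
    [0,0,0.22],
    [0,0,0.28],
    [0,0,0.32]
  ],
  "yaw": [0,0,0,0,0,0,0,0]
}}

```text
time: 13.98
tool_pos: [0.4815, 0.2984, 0.37]
tcp_rot: [2.241, 2.201, 0.006]
wrist_force: [0.3, 0.5, 1.1]
width: 0.292
grip_force: 0.0
```

Emit:
{"method": "drive_tool", "body": {
  "claw": [25,25,25,25,25,25,25,25],
  "slide": [
    [0,-0.05,0.05],
    [0,-0.1,0.1],
    [0,-0.16,0.1],
    [0,-0.22,0.1],
    [0,-0.28,0.1],
    [0,-0.34,0.1],
    [0,-0.4,0.1],
    [0,-0.4,0.1]
  ],
  "yaw": [0,0,0,0,0,0,0,0]
}}

```text
time: 14.65
tool_pos: [0.4806, 0.0944, 0.4168]
tcp_rot: [2.244, 2.196, -0.002]
wrist_force: [0.3, -0.6, 0.3]
width: 0.293
grip_force: 0.0
```

Run:
```python
from h import *
A=cam("top");B=cam("scene");a=A["color"];b=B["color"]
z=lambda i,u,v,w,h,k:cv2.resize(i[v:v+h,u:u+w,::-1],(390,300),interpolation=cv2.INTER_CUBIC)
cv2.imwrite("pics/c7.png",np.hstack([z(a,135,155,130,100,3),z(a,320,150,130,100,3)]))
P=A["P"][165:245,150:235].reshape(-1,3)
q=P[(P[:,2]>.02)&(P[:,2]<.035)&(P[:,0]>.5)&(P[:,0]<.59)&(P[:,1]>.21)&(P[:,1]<.31)];M=np.c_[q[:,:2]-.4,np.ones(len(q))];print(len(q),q.mean(0),np.linalg.lstsq(M,q[:,2],rcond=None)[0])
```

```text
55 [0.58447894 0.24376813 0.02612115] [ 0.02613191 -0.02328994  0.01766174]
```

View pics/c7.png

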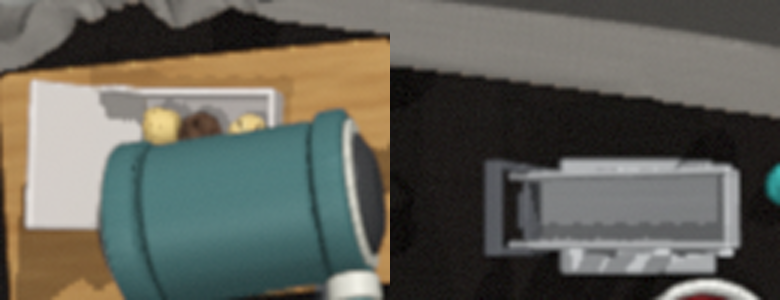

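Emit:
{"method": "drive_tool", "body": {
  "claw": [25,25,25,25,25,25],
  "slide": [
    [0,0,0],
    [0,0,0],
    [0,0,0],
    [0,0,0],
    [0,0,0],
    [0,0,0]
  ],
  "yaw": [0,0,0,0,0,0]
}}

```text
time: 15.25
tool_pos: [0.481, 0.0987, 0.4158]
tcp_rot: [-2.24, -2.202, 0.0]
wrist_force: [-0.2, -0.4, 0.3]
width: 0.294
grip_force: 0.0
```

```bash
python3 -c "
from workcell import bot
print(bot.finish_job())"
```

```text
the job is handed in; nothing more can be done
None
```

The job is handed in with all three muffins in the dish, the dish released on the board and the chute empty, but no verdict came back; I pinched the dish by its near side wall instead of the sloping back panel, because the moves allow no tool tilt.

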